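# Turn the tea ball out onto its drip dish and present the dish

## Task

Tip the steel tea ball out of the small white bowl into the drip dish on the chopping board (pour it, do not pick the ball up, and do not let it fall beside the dish), then stand the empty bowl upright on the bare worktop and let go of it. Then lift the drip dish by its bow handle, keep it level with the ball resting in the middle, and give it a quarter turn clockwise (seen from above) so that its spout points squarely to the long edge of the board on the robot's side. Finish while still holding the dish still, about a hand's breadth (10 cm) above the board, over its middle part; do not disturb the lemons, the matchbox or the kitchen timer.

Things in the scene. Friction and masses are not known exactly. Their poses are not given: they have to be found in the camera images.
- bowl: Small white round bowl, loose, about 170 g, left of the board; 115 mm across the rim, 56 high, foot 64 across. Wall 4-8 mm thick, flaring 30 deg from upright, radius 32 mm near the foot to 57 at the rim; flat inner floor 12 mm up. Origin: centre of underside, z up out of the mouth. Pinch it by the wall, tool leaning outward along it; the ball rolls out at 60-85 deg of tip.
- tea_ball: Polished steel tea ball, loose, 32 mm diameter, 50 g, at first lying in the white bowl. Origin at its centre; its axes turn as it rolls.
- dish: White round drip dish, loose, 300 g, on the board: shallow cone 156 mm across, 36 high, rising 14 deg to radius 58 mm, then 45 deg to the rim; at rest the ball's centre is 24 mm above the underside. Origin: centre of underside; +x to its spout, z up. At the start the spout points to the board's right (-y) short end. Its bow handle spans rim to rim in the dish's y-z plane.
- dish_grip (a point): Centre of the wooden bar at the top of the bow handle, 105 mm above the dish's underside, straight above the middle: a bar 72 mm long along the dish's y, 14 mm thick along the dish's x, 18 mm high; pinch it from above across its 14 mm.
- dish_spout (a point): Tip of the dish's small open spout, 100 mm from the dish's middle along its +x, 36 mm above its underside.
- board: Wooden chopping board, fixed, 230 mm (its x) by 340 mm (its y), 22 mm thick. Origin: centre of the underside; +x away from the robot, +y to the left, z up; it may be yawed a little.
- board_front (a point): Middle of the upper long edge of the board on the robot's side, 115 mm from the board's centre along its -x.
- lemon_a: Lemon, about 66x59x55 mm, loose, lying on the right-hand end of the chopping board; to be left alone. Origin: centre of its underside.
- lemon_b: Lemon, about 57x71x55 mm, loose, on the worktop behind the bowl; to be left alone. Origin: centre of its underside.
- matches: Flat matchbox, 64x110x21 mm, loose, on the worktop in front of the bowl; to be left alone. Origin: centre of its underside.
- timer: Round kitchen timer, 71 mm across, 58 mm high, loose, on the hob plate (5 mm high) behind and left of the bowl; to be left alone. Origin: centre of its underside.

How it is judged:
By the outcome, as a careful person would: the job done as asked, in the order asked, and still so for the second after the job is handed in, while the arm keeps its last pose, push and grip.
It also fails if it takes over 72 s, if anything falls off the work surface, if the arm or the gripper's body presses on something with over 40 N, if the wrist force passes 120 N, or if a joint passes its speed limit or range.

## Robot

A 7-joint arm with a two-finger parallel gripper is mounted at the origin on a cart in front of the work surface, level with it; the furniture and walls round the work are solid. World frame = base frame: x ahead of the robot, y to its left, z up, the work surface at z = 0. Lengths are in m, angles in degrees, forces in N, time in s.
With the tool pointing down it reaches from about 0.425 to 0.875 m from the base axis. Payload 8.4 kg.
Tool frame: the origin (TCP) lies midway between the tips of the shut fingers; the grasp point (between the pads) lies 19 mm behind it; z points along the fingers, y is the line along which they close (so a half turn about z gives the same grasp; the last joint's range is limited). The gripper opens to 85 mm and grips with 20 to 120 N. Pads are 22 mm wide; open, the fingers measure 114 mm over their backs; the gripper's body (76 mm by 85 mm) begins 54 mm behind the grasp point. The pads swing forward as they close: fully open they stand 13 mm farther back than shut.
Start: joints at [-70.313, 19.091, 2.286, 83.961, -0.768, 76.965, -3.352], TCP at [0.279, 0.587, 0.231] pointing down, gripper open.
Joint ranges: [-147.57, 147.57], [-21.85, 119.76], [-74.77, 79.35], [14.55, 137.4], [-85.83, 265.84], [4.83, 119.75], [-152.11, 152.11]. Speed limits (degrees/s): [127.2, 127.2, 159.86, 159.86, 180, 180, 180].

## Interface

Orientations are given as a 3x3 rotation matrix whose columns are the frame's x, y, z axes.
In Python, from workcell import observe, capture, sign_off, look_for, place_of gives the robot as it stands.
- The arm moves only by the shell command python3 -m handwheel 'ROWS'. ROWS is JSON, a list of rows, each an object of numbers: "tx", "ty", "tz": the shift along the world's x, y, z in mm; "rx", "ry", "rz": the turn, a rotation vector about the world's x, y, z in degrees; "jaw": the finger opening in mm, from 0 to 85.4. In form: [{"tx": .., "ty": .., "tz": .., "rx": .., "ry": .., "rz": .., "jaw": ..}, ...]. A call has 1 to 8 rows; each row shifts and turns the commanded pose from where the row before left it; what a row does not reach is not made up. A row lasts 1/8 s, in which the tool goes at most 62.5 mm and 10.7 degrees, less where a joint would pass 70% of its speed; a pose out of reach is approached as far as the arm can. A call with a gripper value outside its range is refused whole. The fingers move at their own pace and stop on an object; the grip force is fixed at half the most. Time passes only in rows, so rows that do not move let the fingers close. It gives the time, the measured TCP pose, the force, the opening and the grip force at its end, in the units of the state.
- observe(): the state, without advancing time (a new reading comes with each control period).
- capture(name): name is "scene" or "side" or "wrist"; returns a dict with "pixels" (420x560x3 uint8, red, green, blue), "range_z" (420x560 float32, m along the optical axis (not along the pixel's ray), 0 where there is no reading), "vfov" (degrees; the focal length in pixels is half the picture's height over the tangent of half this angle, whatever the lens; pixels are square), "cx", "cy" (the principal point, pixels), "world_to_cam" (4x4, takes a point from world to camera coordinates); the wrist camera has in their place "hand_eye" (4x4, takes a point from camera to tool coordinates, whose origin is the TCP and whose axes are the flange's). Camera axes: x right, y down, z forward; pixel columns grow to the right and rows downward; lengths in m; the calibration is good to about 2 mm. The wrist camera is an equidistant fisheye: a pixel r from the principal point sees the ray r / f radians off the axis. A picture is of the moment at which its call begins: read the wrist's pose just before it.
- sign_off(): hands the job in; it is judged then, once.
Trained networks look in a picture, given as the dict that the camera call returned (one of the last four; its "shot" number tells which), for a name from the list of things; names that differ only in an ending like _2 or _b are one class to them, and where a whole thing is asked for, a point or a joint stands for the part that bears it (a point fixed in the world has none). Each returns a list of dicts, best first, with "confidence" (0 to 1); they miss things now and then, are a little off and sometimes report something else, mostly with a low value. They report only what shows in the picture. A call takes as long as a camera call.
- look_for(picture, thing): "position" ([row, column] in pixels, amid what is visible of it).
- place_of(picture, thing): "position" ([row, column] in pixels: a listed point, or the origin of a listed thing).
The state is a dict: "time_s": time; "joint_pos": joint angles; "dq": joint speeds; "tau": joint torques, N m; "ee_pos": TCP position; "tool_rot": TCP orientation; "force": force on the tool from outside, world axes, zero at the start; "ft_torque": the same for the moment, N m; "width": finger opening in m; "grasp_force": force on a finger pad.
Only numpy, scipy, OpenCV 4.12 (cv2) and the standard library are available. Lean on these libraries where they do the work, as an engineer would, in place of code of your own. Each camera call takes 0.05 s, during which the arm holds its last target. There are 200 camera calls.

## Working session

There is one attempt and no reset: what is moved stays moved. The work goes in short steps, Python scripts to look and compute and a shell command to move; the robot and the scene stay as the last step left them, time stands still between calls to the robot, and variables do not carry over. Pictures are saved under pics/ and viewed, at most 11 in all, crops included, and the job is handed in when it is done.

```bash
mkdir -p pics
cat > h.py <<'E'
import numpy as np, cv2
from workcell import observe, capture, sign_off, look_for, place_of
def ray(c,r,col):
    f=c["pixels"].shape[0]/2/np.tan(np.radians(c["vfov"]/2))
    return np.array([(col-c["cx"])/f,(r-c["cy"])/f,1.])
def W(c): return np.linalg.inv(c["world_to_cam"])
def on_z(c,r,col,z):
    T=W(c); d=T[:3,:3]@ray(c,r,col); o=T[:3,3]
    return o+d*(z-o[2])/d[2]
def cloud(c):
    T=W(c); z=c["range_z"]; h,w=z.shape
    f=h/2/np.tan(np.radians(c["vfov"]/2))
    u,v=np.meshgrid(np.arange(w),np.arange(h))
    p=np.stack([(u-c["cx"])/f*z,(v-c["cy"])/f*z,z],-1)@T[:3,:3].T+T[:3,3]
    p[z==0]=np.nan
    return p
def save(c,n): cv2.imwrite(f"pics/{n}.png",c["pixels"][:,:,::-1])
E
python3 - <<'E'
from h import *
np.set_printoptions(precision=4,suppress=True)
H=dict(bowl=0,tea_ball=.028,dish=.022,dish_grip=.127,dish_spout=.058,board=0,board_front=.022,lemon_a=.022,lemon_b=0,matches=0,timer=.005)
for n in ("scene","side"):
    c=capture(n); save(c,n+"0"); print(n,W(c)[:3,3],c["vfov"])
    for t,z in H.items():
        for k in place_of(c,t)[:2]:
            print(t,np.round(k["position"]),round(k["confidence"],2),on_z(c,*k["position"],z))
print(observe())
E
```

```text
scene [ 0.1997 -0.5181  0.8991] 54.165229262065644
bowl [188. 221.] 0.89 [ 0.4873  0.2339 -0.    ]
tea_ball [185. 218.] 0.39 [0.4775 0.2232 0.028 ]
tea_ball [188. 222.] 0.39 [0.4806 0.2081 0.028 ]
dish [269. 310.] 0.6 [ 0.5376 -0.1362  0.022 ]
dish_grip [248. 314.] 0.8 [ 0.5369 -0.1434  0.127 ]
dish_spout [297. 336.] 0.63 [ 0.5299 -0.2419  0.058 ]
dish_spout [139. 246.] 0.16 [0.6236 0.3181 0.058 ]
board [279. 318.] 0.67 [ 0.5471 -0.1595  0.    ]
board_front [295. 278.] 0.77 [ 0.4346 -0.1509  0.022 ]
board_front [184. 220.] 0.44 [0.4845 0.2313 0.022 ]
lemon_a [331. 337.] 0.74 [ 0.496  -0.2966  0.022 ]
lemon_a [168. 280.] 0.67 [0.6645 0.1885 0.022 ]
lemon_b [331. 337.] 0.74 [ 0.5034 -0.291   0.    ]
lemon_b [168. 280.] 0.67 [0.6762 0.2062 0.    ]
matches [221. 190.] 0.78 [0.3595 0.1746 0.    ]
matches [295. 277.] 0.4 [ 0.4391 -0.1407  0.    ]
timer [138. 247.] 0.65 [0.6568 0.3711 0.005 ]
timer [222. 188.] 0.2 [0.3539 0.1685 0.005 ]
side [0.5503 1.1757 0.5489] 47.80384937922316
bowl [290. 319.] 0.87 [0.4855 0.2195 0.    ]
tea_ball [321. 246.] 0.38 [0.6353 0.3931 0.028 ]
dish [225. 297.]
[... 479 characters left out ...]
51  0.    ]
matches [280. 368.] 0.85 [0.3644 0.1656 0.    ]
timer [322. 246.] 0.97 [0.6392 0.3592 0.005 ]
{'time_s': 1.2, 'joint_pos': array([-70.314 ,  19.0903,   2.2838,  83.9597,  -0.7685,  76.9656,
        -3.3502]), 'dq': array([-0.0007,  0.09  , -0.1054, -0.025 ,  0.1137, -0.0127, -0.0278]), 'tau': array([  0.0007, -65.8335,   1.3632, -40.5801,   0.0166,   0.0035,
         0.    ]), 'ee_pos': array([0.2785, 0.5873, 0.2313]), 'tool_rot': array([[-0.9036,  0.4284, -0.    ],
       [ 0.4284,  0.9036,  0.    ],
       [ 0.    , -0.    , -1.    ]]), 'force': array([-0.073 , -0.5487,  0.0433]), 'ft_torque': array([ 0.0142,  0.0133, -0.0211]), 'grasp_force': 0.0, 'width': 0.08538176998241075}
```

View pics/scene0.png

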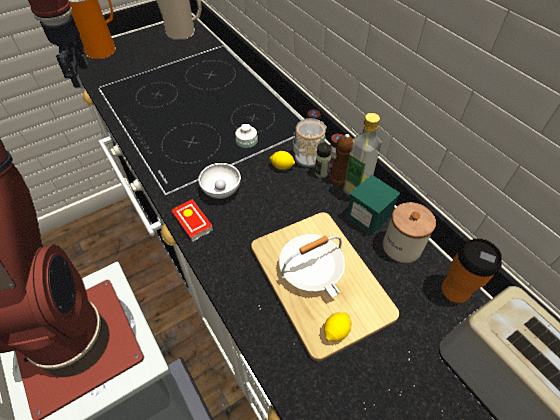

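View pics/side0.png

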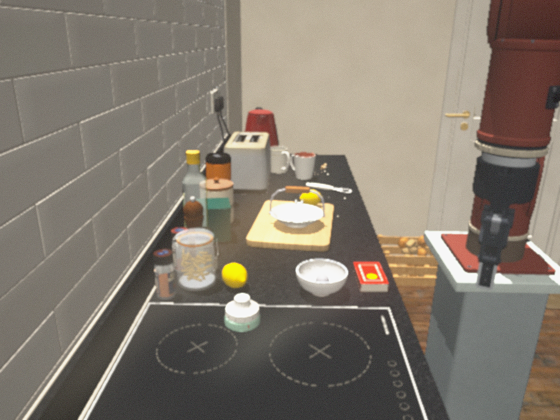

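Run:
```python
from h import *
from scipy.optimize import least_squares as ls
np.set_printoptions(precision=4,suppress=True)
def circ(p):
    r=ls(lambda q:np.hypot(p[:,0]-q[0],p[:,1]-q[1])-q[2],[*np.median(p,0)[:2],.05],loss="soft_l1",f_scale=.003); return r.x
for n in ("scene","side"):
    c=capture(n); P=cloud(c).reshape(-1,3); P=P[np.isfinite(P[:,0])]
    px=c["pixels"].reshape(-1,3)[np.isfinite(cloud(c).reshape(-1,3)[:,0])]
    def near(x,y,r,z0,z1): return P[(np.hypot(P[:,0]-x,P[:,1]-y)<r)&(P[:,2]>z0)&(P[:,2]<z1)]
    b=near(.486,.227,.085,.045,.075); print(n,"bowl",len(b),b[:,2].max() if len(b) else 0, circ(b[b[:,2]>.052]) )
    for z0 in (0.01,.02): print([near(.486,.227,.04,z0,z0+.01).mean(0)])
    d=near(.538,-.13,.1,.052,.062); print("dish rim",circ(d),len(d))
    g=near(.538,-.13,.06,.118,.14); m=g.mean(0); ev=np.linalg.svd((g-m)[:,:2],full_matrices=False)[2]; print("bar",m,g[:,2].max(),ev[0],len(g),np.ptp((g-m)[:,:2]@ev.T,axis=0), ((g-m)[:,:2]@ev[0]).min(),((g-m)[:,:2]@ev[0]).max())
    t=P[(abs(P[:,2]-.022)<.004)&(abs(P[:,0]-.548)<.16)&(abs(P[:,1]+.15)<.22)]
    r=cv2.minAreaRect((t[:,:2]*1000).astype(np.float32)); print("board",r,len(t))
    for nm,x,y,r in (("la",.485,-.3,.05),("lb",.687,.206,.05),("mat",.36,.17,.075),("tim",.648,.365,.05)):
        q=near(x,y,r,.012,.12); print(nm,q.min(0),q.max(0))
```

```text
scene bowl 347 0.05964405549046359 [0.4838 0.2224 0.0554]
[array([0.4868, 0.231 , 0.0164])]
[array([0.4934, 0.2422, 0.0232])]
dish rim [ 0.5401 -0.1372  0.0728] 736
bar [ 0.536  -0.1383  0.1324] 0.13976599445375792 [-0.9961  0.0877] 287 [0.1174 0.0159] -0.05969140475503282 0.057690757150784054
board ((548.7159423828125, -166.09185791015625), (341.9088134765625, 231.23324584960938), 83.7891616821289) 8241
la [ 0.4356 -0.3347  0.0122] [ 0.5344 -0.2507  0.0812]
lb [0.6518 0.1747 0.0127] [0.7351 0.235  0.1197]
mat [0.33   0.1089 0.0121] [0.3982 0.2235 0.0288]
tim [0.6118 0.3244 0.012 ] [0.6795 0.393  0.0682]
side bowl 493 0.057185345516897024 [0.4838 0.227  0.0554]
[array([0.4885, 0.2071, 0.0173])]
[array([0.498 , 0.196 , 0.0225])]
dish rim [ 0.5406 -0.1322  0.0739] 248
bar [ 0.5392 -0.1295  0.1275] 0.13604820697529935 [-0.9974  0.0726] 191 [0.1141 0.0196] -0.05662624231276998 0.057459360191582244
board ((549.189697265625, -162.48097229003906), (348.1603088378906, 230.49232482910156), 83.6746597290039) 2152
la [ 0.437  -0.3214  0.0182] [ 0.5315 -0.2602  0.0773]
lb [0.6528 0.1821 0.0122] [0.7356 0.2433 0.1197]
mat [0.3306 0.1103 0.0122] [0.3983 0.225  0.0245]
tim [0.6126 0.3335 0.0121] [0.6822 0.4001 0.0657]
```

Two cameras agree within 5 mm: the bowl is at (.484, .225), the dish at (.539, -.134), and the board yaw is about -6.3°. In the scene picture the bowl is at (row 182, col 220) with the ball in it, and the dish is at (262, 312) with its spout to the right. The matchbox is in front of the bowl, and the area to the left of the bowl is clear. I'll grip the bowl's left (+y) wall.

```bash
python3 -m handwheel '[{"tx":25.6,"ty":-34.3,"tz":-12,"rz":8.5,"jaw":26},{"tx":25.6,"ty":-34.3,"tz":-12,"rz":8.5,"jaw":26},{"tx":25.6,"ty":-34.3,"tz":-12,"rz":8.4,"jaw":26},{"tx":25.6,"ty":-34.3,"tz":-12,"rx":-10,"jaw":26},{"tx":25.6,"ty":-34.3,"tz":-12,"rx":-10,"jaw":26},{"tx":25.6,"ty":-34.3,"tz":-12,"rx":-10,"jaw":26},{"tx":25.6,"ty":-34.3,"tz":-12,"jaw":26},{"tx":25.6,"ty":-34.3,"tz":-12,"jaw":26}]'; python3 -c "
from h import *
print(observe())"
```

```text
{'time_s': 1.3, 'joint_pos': array([-70.31406731,  19.0896213 ,   2.28681989,  83.96144839,
        -0.76778168,  76.96607805,  -3.35204448]), 'dq': array([-0.10031715,  0.02857849, -0.00477011,  0.08068909,  0.02239743,
       -0.06484823,  0.08227849]), 'tau': array([ 4.76824098e-04, -6.58301997e+01,  1.36349190e+00, -4.05821872e+01,
        1.66736258e-02,  2.89952666e-03,  3.57558736e-05]), 'ee_pos': array([0.27850138, 0.5872769 , 0.23132128]), 'tool_rot': array([[-9.03542152e-01,  4.28499217e-01, -1.69689016e-05],
       [ 4.28499217e-01,  9.03542152e-01, -2.91761982e-05],
       [ 2.83013977e-06, -3.36330859e-05, -9.99999999e-01]]), 'force': array([ 0.61940333, -0.04995603, -0.11932757]), 'ft_torque': array([-0.01024256, -0.03040236, -0.05890375]), 'grasp_force': 0.0, 'width': 0.08568353020122627}invalid input at $[0]: expected keys tx, ty, tz, rx, ry, rz, jaw
```

```bash
python3 -m handwheel '[{"tx":25.6,"ty":-34.3,"tz":-12,"rx":0,"ry":0,"rz":8.5,"jaw":26},{"tx":25.6,"ty":-34.3,"tz":-12,"rx":0,"ry":0,"rz":8.5,"jaw":26},{"tx":25.6,"ty":-34.3,"tz":-12,"rx":0,"ry":0,"rz":8.4,"jaw":26},{"tx":25.6,"ty":-34.3,"tz":-12,"rx":-10,"ry":0,"rz":0,"jaw":26},{"tx":25.6,"ty":-34.3,"tz":-12,"rx":-10,"ry":0,"rz":0,"jaw":26},{"tx":25.6,"ty":-34.3,"tz":-12,"rx":-10,"ry":0,"rz":0,"jaw":26},{"tx":25.6,"ty":-34.3,"tz":-12,"rx":0,"ry":0,"rz":0,"jaw":26},{"tx":25.6,"ty":-34.3,"tz":-12,"rx":0,"ry":0,"rz":0,"jaw":26}]'; python3 -m handwheel '[{"tx":0,"ty":0,"tz":0,"rx":0,"ry":0,"rz":0,"jaw":26}]';  python3 - <<'E'
from h import *
np.set_printoptions(precision=4,suppress=True)
s=observe(); print(s["joint_pos"],s["ee_pos"],s["tool_rot"],s["width"])
c=capture("wrist"); save(c,"w1"); print(c["hand_eye"],c["vfov"],c["cx"],c["cy"])
E
```

```text
time_s: 2.3
ee_pos: [0.4839, 0.3123, 0.134]
tool_rot: [[-1.0, -0.002, -0.0], [-0.002, 0.865, -0.501], [0.001, -0.501, -0.865]]
force: [0.5, -0.2, 0.3]
width: 0.026
grasp_force: 0.0
time_s: 2.42
ee_pos: [0.4854, 0.3085, 0.1348]
tool_rot: [[-1.0, 0.005, -0.003], [0.006, 0.864, -0.503], [-0.0, -0.503, -0.864]]
force: [0.0, 0.0, 1.0]
width: 0.0259
grasp_force: 0.0
[-55.2448  29.7011   8.6468  87.0756  15.7598  86.488   38.616 ] [0.4854 0.3085 0.1348] [[-1.      0.005  -0.0025]
 [ 0.0056  0.8644 -0.5028]
 [-0.0003 -0.5028 -0.8644]] 0.025867134634065665
[[-0.0009 -0.9512 -0.3086  0.0812]
 [ 1.     -0.0008 -0.0002  0.0011]
 [-0.0001 -0.3086  0.9512 -0.1433]
 [ 0.      0.      0.      1.    ]] 65.70646984690485 288.4919086161416 211.28977928926065
```

View pics/w1.png

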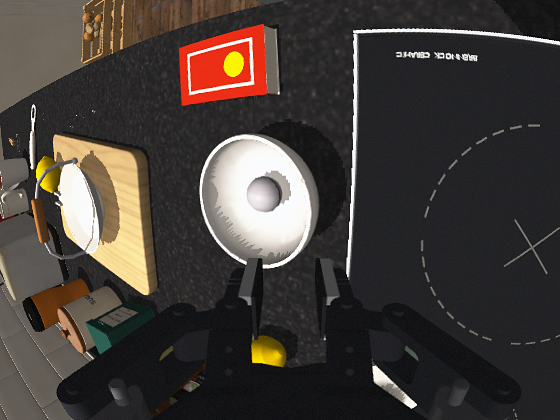

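The wrist picture shows the bowl at (200, 260) with the ball inside at (193, 263). The fingers, at rows 260-330, are lined up above its left wall. I'll refine the bowl centre from the wrist depth image.

```bash
cat >> h.py <<'E'
def wcloud():
    s=observe(); c=capture("wrist"); z=c["range_z"]; h,w=z.shape
    f=h/2/np.tan(np.radians(c["vfov"]/2))
    u,v=np.meshgrid(np.arange(w)-c["cx"],np.arange(h)-c["cy"]); r=np.hypot(u,v)+1e-9; t=r/f
    k=np.tan(t)/r*z
    p=np.stack([u*k,v*k,z],-1)@c["hand_eye"][:3,:3].T+c["hand_eye"][:3,3]
    p=p@s["tool_rot"].T+s["ee_pos"]; p[(z==0)|(t>1.2)]=np.nan
    return c,p
E
python3 - <<'E'
from h import *
from scipy.optimize import least_squares as ls
np.set_printoptions(precision=4,suppress=True)
c,p=wcloud(); q=p.reshape(-1,3); q=q[np.isfinite(q[:,0])]
n=q[(np.hypot(q[:,0]-.484,q[:,1]-.225)<.075)]
print(observe()["ee_pos"],"z5,95 all",np.percentile(n[:,2],[2,50,98]))
r=n[(n[:,2]>.05)&(n[:,2]<.066)]
for R in(r,):
  x=ls(lambda a:np.hypot(R[:,0]-a[0],R[:,1]-a[1])-a[2],[.484,.225,.055],loss="soft_l1",f_scale=.002).x; print(x,len(R),R[:,2].mean())
t=p[280:340:1,60:0:-1]
w=q[(abs(q[:,0]-.44)<.03)&(abs(q[:,1]-.25)<.1)&(abs(q[:,2])<.02)]; print("table z",np.median(w[:,2]))
b=n[np.hypot(n[:,0]-.484,n[:,1]-.225)<.012]; print("ball top",b[:,2].max(), b[b[:,2].argmax()])
E
```

```text
[0.4833 0.3128 0.1353] z5,95 all [-0.0009  0.0195  0.0555]
[0.4801 0.2256 0.0554] 2097 0.053817700075441295
table z 0.003568098353394708
ball top 0.044445859568103666 [0.4796 0.2228 0.0444]
```

```bash
python3 -m handwheel '[{"tx":-1.5,"ty":13,"tz":0,"rx":0,"ry":0,"rz":0,"jaw":26},{"tx":0,"ty":-12.6,"tz":-21.6,"rx":0,"ry":0,"rz":0,"jaw":26},{"tx":0,"ty":-12.6,"tz":-21.6,"rx":0,"ry":0,"rz":0,"jaw":26},{"tx":0,"ty":-12.6,"tz":-21.6,"rx":0,"ry":0,"rz":0,"jaw":26},{"tx":0,"ty":-12.6,"tz":-21.6,"rx":0,"ry":0,"rz":0,"jaw":26},{"tx":0,"ty":-12.6,"tz":-21.6,"rx":0,"ry":0,"rz":0,"jaw":26},{"tx":0,"ty":0,"tz":0,"rx":0,"ry":0,"rz":0,"jaw":26},{"tx":0,"ty":0,"tz":0,"rx":0,"ry":0,"rz":0,"jaw":26}]'
python3 - <<'E'
from h import *
c,p=wcloud(); save(c,"w2")
E
```

```text
time_s: 3.52
ee_pos: [0.4818, 0.2649, 0.0281]
tool_rot: [[-1.0, -0.002, 0.001], [-0.002, 0.867, -0.499], [-0.0, -0.499, -0.867]]
force: [0.2, 1.4, 0.5]
width: 0.0258
grasp_force: 0.0
```

View pics/w2.png

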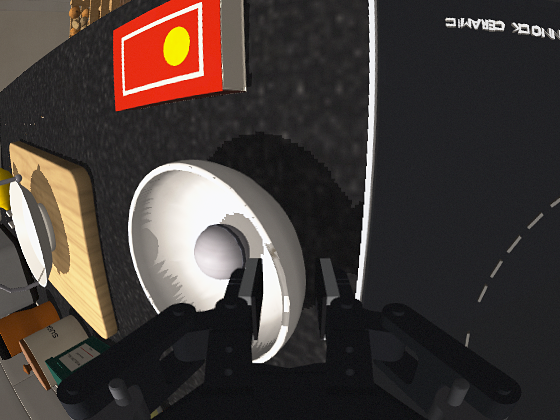

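The wall is between the pads (fingers at cols 255 and 325, wall at about 285). I'll close on it.

```bash
python3 -m handwheel '[{"tx":0,"ty":0,"tz":0,"rx":0,"ry":0,"rz":0,"jaw":10},{"tx":0,"ty":0,"tz":0,"rx":0,"ry":0,"rz":0,"jaw":0},{"tx":0,"ty":0,"tz":0,"rx":0,"ry":0,"rz":0,"jaw":0},{"tx":0,"ty":0,"tz":0,"rx":0,"ry":0,"rz":0,"jaw":0}]'; python3 -m handwheel '[{"tx":0,"ty":0,"tz":10,"rx":0,"ry":0,"rz":0,"jaw":0},{"tx":0,"ty":0,"tz":20,"rx":0,"ry":0,"rz":0,"jaw":0},{"tx":0,"ty":0,"tz":30,"rx":0,"ry":0,"rz":0,"jaw":0},{"tx":0,"ty":0,"tz":40,"rx":0,"ry":0,"rz":0,"jaw":0},{"tx":0,"ty":0,"tz":40,"rx":0,"ry":0,"rz":0,"jaw":0},{"tx":0,"ty":0,"tz":20,"rx":0,"ry":0,"rz":0,"jaw":0},{"tx":0,"ty":0,"tz":0,"rx":0,"ry":0,"rz":0,"jaw":0},{"tx":0,"ty":0,"tz":0,"rx":0,"ry":0,"rz":0,"jaw":0}]'
python3 - <<'E'
from h import *
from scipy.optimize import least_squares as ls
np.set_printoptions(precision=4,suppress=True)
s=observe();print(s["joint_pos"],s["ee_pos"])
c,p=wcloud(); save(c,"w3")
c=capture("scene"); save(c,"s3"); P=cloud(c).reshape(-1,3)
e=s["ee_pos"]
# rim plane
q=p.reshape(-1,3); q=q[np.isfinite(q[:,0])]; q=q[(np.hypot(q[:,0]-.482,q[:,1]-e[1]+.037)<.07)&(q[:,2]>.1)]
print(q[:,2].max(),len(q))
E
```

```text
time_s: 4.08
ee_pos: [0.482, 0.2642, 0.0284]
tool_rot: [[-1.0, -0.001, 0.001], [-0.001, 0.867, -0.499], [-0.001, -0.499, -0.867]]
force: [-2.0, 2.5, 5.2]
width: 0.0119
grasp_force: 57.5
time_s: 5.08
ee_pos: [0.4812, 0.2626, 0.1859]
tool_rot: [[-1.0, -0.001, -0.001], [-0.001, 0.865, -0.501], [0.002, -0.501, -0.865]]
force: [0.9, 0.2, -2.8]
width: 0.012
grasp_force: 57.9
[-53.9028  23.2389   9.5355  90.0718  17.1757  88.9047  41.9578] [0.4812 0.2626 0.1859]
0.29928878507752793 38161
```

```bash
python3 -c "
import cv2,numpy as np
a=cv2.imread('pics/w3.png');b=cv2.imread('pics/s3.png')[60:270,120:400]
cv2.imwrite('pics/c3.png',np.hstack([cv2.resize(a,(400,300)),cv2.resize(b,(400,300))]))"
```

```text
(no output)
```

View pics/c3.png

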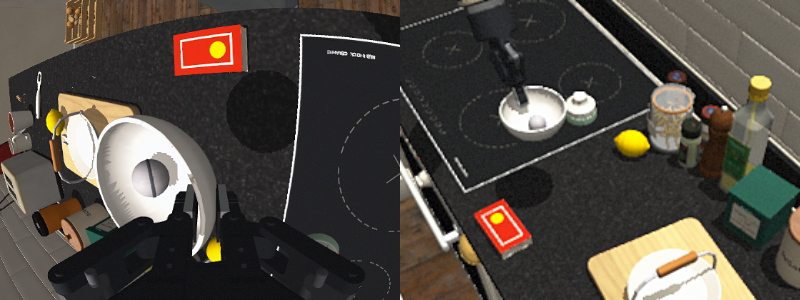

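The bowl is held level with the ball inside. Next I'll carry it toward the dish, tipping it partway.

```bash
python3 -m handwheel '[{"tx":4,"ty":-16,"tz":0,"rx":3,"ry":0,"rz":0,"jaw":0},{"tx":8,"ty":-30,"tz":-5,"rx":5,"ry":0,"rz":0,"jaw":0},{"tx":8,"ty":-32,"tz":-5,"rx":5,"ry":0,"rz":0,"jaw":0},{"tx":8,"ty":-32,"tz":-5,"rx":5,"ry":0,"rz":0,"jaw":0},{"tx":8,"ty":-32,"tz":-5,"rx":5,"ry":0,"rz":0,"jaw":0},{"tx":8,"ty":-32,"tz":-5,"rx":5,"ry":0,"rz":0,"jaw":0},{"tx":8,"ty":-32,"tz":-5,"rx":5,"ry":0,"rz":0,"jaw":0},{"tx":5.8,"ty":-26,"tz":-5,"rx":5,"ry":0,"rz":0,"jaw":0}]';python3 -m handwheel '[{"tx":0,"ty":0,"tz":0,"rx":2,"ry":0,"rz":0,"jaw":0},{"tx":0,"ty":0,"tz":0,"rx":0,"ry":0,"rz":0,"jaw":0},{"tx":0,"ty":0,"tz":0,"rx":0,"ry":0,"rz":0,"jaw":0}]'
python3 - <<'E'
from h import *
np.set_printoptions(precision=4,suppress=True)
s=observe();print(s["joint_pos"],s["ee_pos"])
R=s["tool_rot"]; th=np.degrees(np.arctan2(R[1,2],-R[2,2]))+30; print("tip",th)
# model lip
t=np.radians(th); y,z=-.0945,.0295
print("lip",s["ee_pos"][1]+y*np.cos(t)-z*np.sin(t),s["ee_pos"][2]+y*np.sin(t)+z*np.cos(t))
for k in range(40,91,5):
    t=np.radians(k); print(k,-.085-(y*np.cos(t)-z*np.sin(t)),.073-(y*np.sin(t)+z*np.cos(t)))
a=capture("scene");b=capture("side")
ai=cv2.resize(a["pixels"][150:330,200:440],(400,300));bi=cv2.resize(b["pixels"][100:280,200:440],(400,300))
cv2.imwrite("pics/c4.png",np.hstack([ai,bi])[:,:,::-1])
P=cloud(b).reshape(-1,3);P2=cloud(a).reshape(-1,3)
for n,Q in(("side",P),("scene",P2)):
    q=Q[np.isfinite(Q[:,0])]; q=q[(abs(q[:,0]-.539)<.008)&(q[:,1]>-.12)&(q[:,1]<.06)&(q[:,2]>.07)&(q[:,2]<.22)]
    if len(q): i=q[:,1].argmin(); print(n,"min y",q[i],"lowest",q[q[:,2].argmin()])
E
```

```text
time_s: 6.18
ee_pos: [0.5392, 0.0292, 0.1514]
tool_rot: [[-1.0, 0.001, -0.001], [0.0, 0.99, 0.141], [0.001, 0.141, -0.99]]
force: [0.1, 0.8, -2.0]
width: 0.0119
grasp_force: 58.1
time_s: 6.55
ee_pos: [0.5392, 0.0317, 0.1517]
tool_rot: [[-1.0, -0.002, -0.002], [-0.002, 0.985, 0.173], [0.001, 0.173, -0.985]]
force: [-0.0, -0.3, -2.0]
width: 0.0119
grasp_force: 58.3
[-19.9906  10.1066  20.6985 106.3429 -14.9149  65.111   96.935 ] [0.5392 0.0317 0.1517]
tip 39.94696295657516
lip -0.05969125958244599 0.1136723038196647
40 0.006353434360496318 0.1111451180433681
45 0.0026812408671318816 0.11896194077712559
50 -0.0016582598126121811 0.1264289653889905
55 -0.0066320414583008885 0.13348936331295386
60 -0.012202250588359054 0.14008940065762943
65 -0.018326494547922748 0.1461788471536128
70 -0.024958164142540006 0.1517113584361611
75 -0.03204678836228428 0.1566448287537926
80 -0.03953841849661495 0.1609417114184792
85 -0.04737603871663982 0.16456930455861402
90 -0.0555 0.16749999999999998
side min y [ 0.547  -0.0004  0.094 ] lowest [0.5415 0.0051 0.0905]
scene min y [ 0.5405 -0.0593  0.1095] lowest [ 0.5414 -0.0196  0.0921]
```

View pics/c4.png

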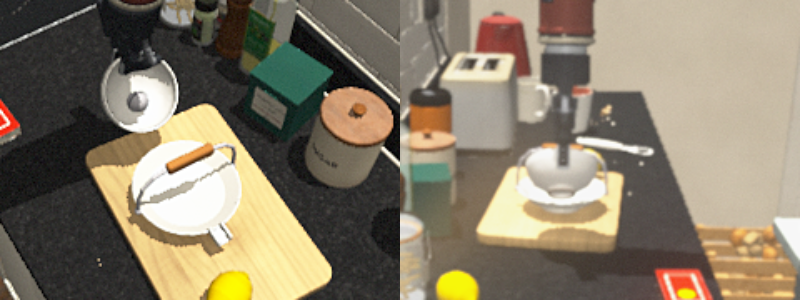

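The measured lip is at (.5405, -.059, .110), which matches the model. Next I'll bring it over the dish and tip slowly with the lip held in place.

```bash
python3 -m handwheel '[{"tx":0,"ty":-8,"tz":-5,"rx":3,"ry":0,"rz":0,"jaw":0},{"tx":0,"ty":-9,"tz":-4,"rx":4,"ry":0,"rz":0,"jaw":0},{"tx":0,"ty":-9,"tz":-4,"rx":4,"ry":0,"rz":0,"jaw":0},{"tx":0,"ty":-9,"tz":-4,"rx":4,"ry":0,"rz":0,"jaw":0},{"tx":0,"ty":-2,"tz":0,"rx":0,"ry":0,"rz":0,"jaw":0},{"tx":0,"ty":0,"tz":0,"rx":0,"ry":0,"rz":0,"jaw":0}]'; python3 -m handwheel '[{"tx":0,"ty":-2.8,"tz":3.3,"rx":2.5,"ry":0,"rz":0,"jaw":0},{"tx":0,"ty":-2.8,"tz":3.3,"rx":2.5,"ry":0,"rz":0,"jaw":0},{"tx":0,"ty":-3,"tz":3,"rx":2.5,"ry":0,"rz":0,"jaw":0},{"tx":0,"ty":-3.1,"tz":3,"rx":2.5,"ry":0,"rz":0,"jaw":0},{"tx":0,"ty":-3.3,"tz":2.8,"rx":2.5,"ry":0,"rz":0,"jaw":0},{"tx":0,"ty":-3.3,"tz":2.7,"rx":2.5,"ry":0,"rz":0,"jaw":0},{"tx":0,"ty":-3.5,"tz":2.5,"rx":2.5,"ry":0,"rz":0,"jaw":0},{"tx":0,"ty":-3.5,"tz":2.4,"rx":2.5,"ry":0,"rz":0,"jaw":0}]'
cat > look.py <<'E'
import sys
from h import *
a=capture("scene");b=capture("side")
ai=cv2.resize(a["pixels"][150:330,200:440],(400,300));bi=cv2.resize(b["pixels"][100:280,200:440],(400,300))
cv2.imwrite(f"pics/{sys.argv[1]}.png",np.hstack([ai,bi])[:,:,::-1])
for n,c in(("scene",a),("side",b)):
    print(n,[(np.round(k["position"]),round(k["confidence"],2),np.round(on_z(c,*k["position"],.046),3)) for k in place_of(c,"tea_ball")[:2]])
E
python3 look.py c5
```

```text
time_s: 7.4
ee_pos: [0.5397, -0.0054, 0.1354]
tool_rot: [[-1.0, -0.002, -0.001], [-0.002, 0.907, 0.421], [-0.0, 0.421, -0.907]]
force: [-0.0, -0.5, -2.9]
width: 0.0119
grasp_force: 58.5
time_s: 8.4
ee_pos: [0.5396, -0.0318, 0.1584]
tool_rot: [[-1.0, -0.0, 0.0], [-0.0, 0.705, 0.709], [-0.0, 0.709, -0.705]]
force: [0.4, 1.2, -2.0]
width: 0.0119
grasp_force: 58.8
scene [(array([260., 307.]), 0.57, array([ 0.537, -0.124,  0.046]))]
side [(array([286., 232.]), 0.61, array([0.675, 0.288, 0.046]))]
```

View pics/c5.png

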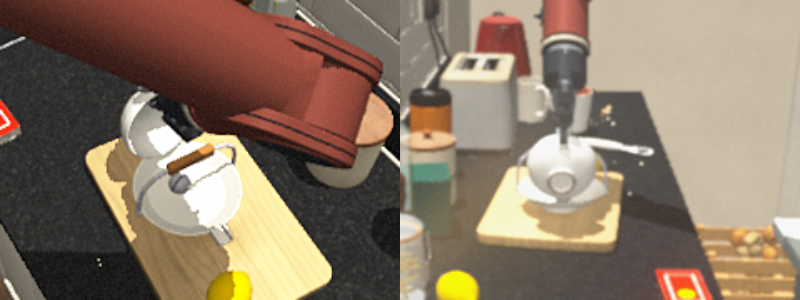

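The ball now lies in the dish at scene crop (180, 183), near the middle. I'll retreat, right the bowl, and carry it back to its bare spot.

```bash
python3 -m handwheel '[{"tx":0,"ty":10,"tz":4,"rx":-5,"ry":0,"rz":0,"jaw":0},{"tx":0,"ty":30,"tz":5,"rx":-10,"ry":0,"rz":0,"jaw":0},{"tx":-8,"ty":40,"tz":0,"rx":-10,"ry":0,"rz":0,"jaw":0},{"tx":-10,"ty":45,"tz":0,"rx":-10,"ry":0,"rz":0,"jaw":0},{"tx":-10,"ty":45,"tz":0,"rx":-10,"ry":0,"rz":0,"jaw":0},{"tx":-10,"ty":45,"tz":-10,"rx":-10,"ry":0,"rz":0,"jaw":0},{"tx":-10,"ty":45,"tz":-20,"rx":-10,"ry":0,"rz":0,"jaw":0},{"tx":-9,"ty":36,"tz":-30,"rx":-10,"ry":0,"rz":0,"jaw":0}]';python3 -m handwheel '[{"tx":0,"ty":0,"tz":-25,"rx":0,"ry":0,"rz":0,"jaw":0},{"tx":0,"ty":0,"tz":-15,"rx":0,"ry":0,"rz":0,"jaw":0},{"tx":0,"ty":0,"tz":0,"rx":0,"ry":0,"rz":0,"jaw":0},{"tx":0,"ty":0,"tz":0,"rx":0,"ry":0,"rz":0,"jaw":0}]'; python3 look.py c6
```

```text
time_s: 9.6
ee_pos: [0.4834, 0.2624, 0.1081]
tool_rot: [[-1.0, -0.0, -0.0], [-0.0, 0.877, -0.48], [0.0, -0.48, -0.877]]
force: [1.9, 0.9, -2.2]
width: 0.0117
grasp_force: 58.6
time_s: 10.1
ee_pos: [0.4844, 0.2577, 0.0684]
tool_rot: [[-1.0, 0.003, -0.005], [0.005, 0.878, -0.478], [0.003, -0.478, -0.878]]
force: [0.5, 0.0, -1.2]
width: 0.0116
grasp_force: 58.5
scene [(array([264., 312.]), 0.52, array([ 0.542, -0.139,  0.046]))]
side [(array([217., 293.]), 0.5, array([ 0.55 , -0.127,  0.046]))]
```

```bash
python3 -m handwheel '[{"tx":-1,"ty":3,"tz":-15,"rx":-1.5,"ry":0,"rz":0,"jaw":0},{"tx":0,"ty":0,"tz":-15,"rx":0,"ry":0,"rz":0,"jaw":0},{"tx":0,"ty":0,"tz":-7,"rx":0,"ry":0,"rz":0,"jaw":0},{"tx":0,"ty":0,"tz":-2,"rx":0,"ry":0,"rz":0,"jaw":0},{"tx":0,"ty":0,"tz":0,"rx":0,"ry":0,"rz":0,"jaw":0},{"tx":0,"ty":0,"tz":0,"rx":0,"ry":0,"rz":0,"jaw":0}]'
python3 - <<'E'
from h import *
np.set_printoptions(precision=4,suppress=True)
c,p=wcloud(); s=observe(); print(s["force"],s["ee_pos"])
q=p.reshape(-1,3); q=q[np.isfinite(q[:,0])]
for x,y in((-.055,0),(0,-.055),(.05,-.02),(-.04,-.04)):
    m=q[np.hypot(q[:,0]-.482-x,q[:,1]-s["ee_pos"][1]+.0375-y)<.01]; print(x,y,m[:,2].max() if len(m) else None)
cv2.imwrite("pics/w7.png",c["pixels"][:,:,::-1])
E
```

```text
time_s: 11.05
ee_pos: [0.4821, 0.2612, 0.0281]
tool_rot: [[-1.0, -0.0, -0.006], [0.003, 0.864, -0.503], [0.005, -0.503, -0.864]]
force: [-3.8, 0.7, 7.2]
width: 0.012
grasp_force: 63.6
[-3.0713  1.4519  6.8893] [0.4821 0.2612 0.0281]
-0.055 0 0.05691175642696422
0 -0.055 0.05675233732977368
0.05 -0.02 0.054623887071288776
-0.04 -0.04 0.05691204187993118
```

The bowl is seated and level, so I'll release it and back out along the wall.

```bash
python3 -m handwheel '[{"tx":0,"ty":0,"tz":0,"rx":0,"ry":0,"rz":0,"jaw":18},{"tx":0,"ty":0,"tz":0,"rx":0,"ry":0,"rz":0,"jaw":26},{"tx":0,"ty":0,"tz":0,"rx":0,"ry":0,"rz":0,"jaw":26},{"tx":0,"ty":5,"tz":8.7,"rx":0,"ry":0,"rz":0,"jaw":26},{"tx":0,"ty":12,"tz":20.8,"rx":0,"ry":0,"rz":0,"jaw":26},{"tx":0,"ty":12,"tz":20.8,"rx":0,"ry":0,"rz":0,"jaw":26},{"tx":0,"ty":12,"tz":20.8,"rx":0,"ry":0,"rz":0,"jaw":26},{"tx":0,"ty":12,"tz":20.8,"rx":0,"ry":0,"rz":0,"jaw":26}]';python3 -m handwheel '[{"tx":0,"ty":0,"tz":40,"rx":0,"ry":0,"rz":0,"jaw":50},{"tx":0,"ty":0,"tz":40,"rx":10,"ry":0,"rz":0,"jaw":50},{"tx":0,"ty":0,"tz":40,"rx":10,"ry":0,"rz":0,"jaw":50},{"tx":0,"ty":0,"tz":0,"rx":10,"ry":0,"rz":0,"jaw":50},{"tx":0,"ty":0,"tz":0,"rx":0,"ry":0,"rz":0,"jaw":50}]'
python3 - <<'E'
from h import *
c=capture("scene"); p=cloud(c)
cv2.imwrite("pics/c8.png",cv2.resize(c["pixels"][120:330,140:420],(800,600))[:,:,::-1])
P=p.reshape(-1,3);P=P[np.isfinite(P[:,0])]
q=P[(np.hypot(P[:,0]-.482,P[:,1]-.2237)<.07)]; print("rim",[q[np.hypot(q[:,0]-.482-x,q[:,1]-.2237-y)<.012][:,2].max() for x,y in((.055,0),(-.055,0),(0,.055),(0,-.055))])
E
```

```text
time_s: 12.1
ee_pos: [0.4823, 0.3151, 0.1208]
tool_rot: [[-1.0, -0.0, -0.006], [0.003, 0.865, -0.502], [0.005, -0.502, -0.865]]
force: [0.4, -0.4, 0.8]
width: 0.026
grasp_force: 0.0
time_s: 12.72
ee_pos: [0.484, 0.311, 0.2421]
tool_rot: [[-1.0, 0.006, -0.003], [0.006, 1.0, 0.001], [0.003, 0.001, -1.0]]
force: [-0.7, 0.0, 0.7]
width: 0.0501
grasp_force: 0.0
rim [np.float64(0.05825985392675248), np.float64(0.05831944600586847), np.float64(0.5233094076258222), np.float64(0.05929646768575936)]
```

View pics/c8.png

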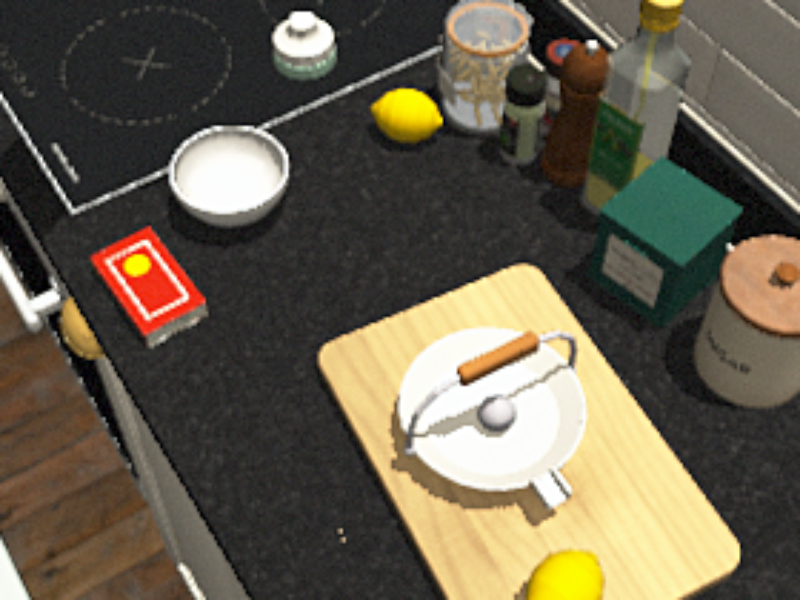

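The bowl stands upright and empty, and the ball rests mid-dish at crop (497, 412). Now I'll move above the handle bar.

```bash
python3 -m handwheel '[{"tx":6,"ty":-50,"tz":0,"rx":0,"ry":0,"rz":0,"jaw":50},{"tx":6,"ty":-50,"tz":0,"rx":0,"ry":0,"rz":0,"jaw":50},{"tx":6,"ty":-50,"tz":0,"rx":0,"ry":0,"rz":-1,"jaw":50},{"tx":6,"ty":-50,"tz":0,"rx":0,"ry":0,"rz":-1,"jaw":50},{"tx":6,"ty":-50,"tz":0,"rx":0,"ry":0,"rz":-1,"jaw":50},{"tx":6,"ty":-50,"tz":0,"rx":0,"ry":0,"rz":-1,"jaw":50},{"tx":6,"ty":-50,"tz":0,"rx":0,"ry":0,"rz":-1,"jaw":50},{"tx":6,"ty":-50,"tz":0,"rx":0,"ry":0,"rz":0,"jaw":50}]';python3 -m handwheel '[{"tx":6,"ty":-45,"tz":0,"rx":0,"ry":0,"rz":0,"jaw":50},{"tx":0,"ty":0,"tz":0,"rx":0,"ry":0,"rz":0,"jaw":50},{"tx":0,"ty":0,"tz":0,"rx":0,"ry":0,"rz":0,"jaw":50},{"tx":0,"ty":0,"tz":0,"rx":0,"ry":0,"rz":0,"jaw":50}]'
python3 - <<'E'
from h import *
np.set_printoptions(precision=4,suppress=True)
s=observe();print(s["joint_pos"],s["ee_pos"],np.degrees(np.arctan2(s["tool_rot"][1,0],s["tool_rot"][0,0])))
c,p=wcloud(); save(c,"w9")
hsv=cv2.cvtColor(c["pixels"],cv2.COLOR_RGB2HSV)
m=(hsv[:,:,1]>110)&(np.hypot(p[:,:,0]-.538,p[:,:,1]+.134)<.06)&(abs(p[:,:,2]-.125)<.025)
g=p[m]; print(len(g)); o=np.median(g,0)
r=cv2.minAreaRect((g[:,:2]*1000).astype(np.float32)); print("bar",r,o,g[:,2].max())
E
```

```text
time_s: 13.78
ee_pos: [0.5307, -0.0856, 0.239]
tool_rot: [[-0.996, 0.084, -0.009], [0.084, 0.996, -0.004], [0.008, -0.005, -1.0]]
force: [0.6, 0.4, -0.4]
width: 0.05
grasp_force: 0.0
time_s: 14.28
ee_pos: [0.5366, -0.1286, 0.2391]
tool_rot: [[-0.996, 0.084, -0.007], [0.084, 0.996, -0.002], [0.007, -0.003, -1.0]]
force: [-1.0, 0.2, -0.1]
width: 0.0499
grasp_force: 0.0
[-16.2657   7.7139  27.7381  98.0495  -3.4835  75.5264  97.3568] [ 0.5366 -0.1286  0.2391] 175.20281394603325
1369
bar ((536.6781005859375, -136.6985626220703), (13.638792037963867, 71.18458557128906), 85.06100463867188) [ 0.5342 -0.1363  0.1352] 0.13753154158578457
```

View pics/w9.png

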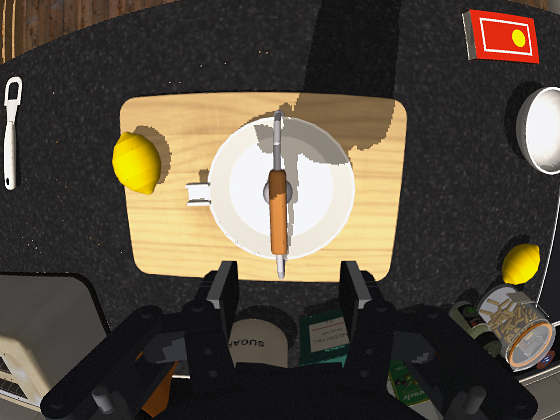

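The bar is measured at (.5367, -.1367), 13.6 × 71 mm and aligned with the tool. The wrist picture shows the ball under it at (190, 277) and the spout at (193, 197). I'll descend onto the bar.

```bash
python3 -m handwheel '[{"tx":0,"ty":-8,"tz":-20,"rx":0,"ry":0,"rz":0,"jaw":50},{"tx":0,"ty":0,"tz":-30,"rx":0,"ry":0,"rz":0,"jaw":50},{"tx":0,"ty":0,"tz":-30,"rx":0,"ry":0,"rz":0,"jaw":50},{"tx":0,"ty":0,"tz":-25,"rx":0,"ry":0,"rz":0,"jaw":50},{"tx":0,"ty":0,"tz":-15,"rx":0,"ry":0,"rz":0,"jaw":40},{"tx":0,"ty":0,"tz":-11,"rx":0,"ry":0,"rz":0,"jaw":36},{"tx":0,"ty":0,"tz":0,"rx":0,"ry":0,"rz":0,"jaw":36},{"tx":0,"ty":0,"tz":0,"rx":0,"ry":0,"rz":0,"jaw":36}]'
```

```text
time_s: 15.32
ee_pos: [0.5368, -0.1388, 0.1092]
tool_rot: [[-0.996, 0.087, -0.005], [0.087, 0.996, -0.002], [0.005, -0.003, -1.0]]
force: [0.5, -0.3, -1.1]
width: 0.0359
grasp_force: 0.0
```

Off by 2 mm in y. I'll correct it, then close gently and lift slowly.

```bash
python3 -m handwheel '[{"tx":0,"ty":2,"tz":-1,"rx":0,"ry":0,"rz":0,"jaw":24},{"tx":0,"ty":0,"tz":0,"rx":0,"ry":0,"rz":0,"jaw":18},{"tx":0,"ty":0,"tz":0,"rx":0,"ry":0,"rz":0,"jaw":15},{"tx":0,"ty":0,"tz":0,"rx":0,"ry":0,"rz":0,"jaw":5},{"tx":0,"ty":0,"tz":0,"rx":0,"ry":0,"rz":0,"jaw":0},{"tx":0,"ty":0,"tz":0,"rx":0,"ry":0,"rz":0,"jaw":0}]';python3 -m handwheel '[{"tx":0,"ty":0,"tz":3,"rx":0,"ry":0,"rz":0,"jaw":0},{"tx":0,"ty":0,"tz":6,"rx":0,"ry":0,"rz":0,"jaw":0},{"tx":0,"ty":0,"tz":9,"rx":0,"ry":0,"rz":0,"jaw":0},{"tx":0,"ty":0,"tz":9,"rx":0,"ry":0,"rz":0,"jaw":0},{"tx":0,"ty":0,"tz":9,"rx":0,"ry":0,"rz":0,"jaw":0},{"tx":0,"ty":0,"tz":9,"rx":0,"ry":0,"rz":0,"jaw":0},{"tx":0,"ty":0,"tz":9,"rx":0,"ry":0,"rz":0,"jaw":0},{"tx":0,"ty":0,"tz":6,"rx":0,"ry":0,"rz":0,"jaw":0}]'; python3 look.py c10; python3 -c "
from h import *
c=capture('side');print([(k['position'],k['confidence']) for k in place_of(c,'dish')])
s=observe();print(s['force'],s['ft_torque'],s['joint_pos'])"
```

```text
time_s: 16.08
ee_pos: [0.5364, -0.1371, 0.1077]
tool_rot: [[-0.996, 0.087, -0.006], [0.087, 0.996, -0.003], [0.006, -0.003, -1.0]]
force: [-2.4, -2.0, 5.4]
width: 0.0131
grasp_force: 59.3
time_s: 17.08
ee_pos: [0.5365, -0.1368, 0.1682]
tool_rot: [[-0.996, 0.087, -0.006], [0.087, 0.996, -0.002], [0.005, -0.003, -1.0]]
force: [-0.3, -0.4, -3.3]
width: 0.013
grasp_force: 58.5
scene [(array([251., 316.]), 0.68, array([ 0.57 , -0.113,  0.046]))]
side [(array([198., 298.]), 0.59, array([ 0.535, -0.302,  0.046]))]
[([206.6, 296.1], 0.97)]
[-0.40520356  0.88160832 -3.69548439] [ 0.04075815 -0.04289982 -0.01169017] [-15.06315067  11.10007714  27.93685867 103.31771609  -5.38783294
  67.29241646  99.55844497]
```

View pics/c10.png

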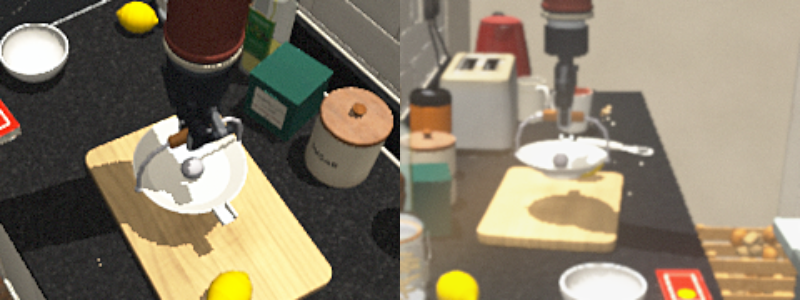

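Dish lifted level with the ball in the middle (side crop (560, 158)). Next I'll raise it, centre it over the board, and turn it -91° smoothly.

```bash
python3 -m handwheel '[{"tx":1,"ty":-2,"tz":4,"rx":0,"ry":0,"rz":-1,"jaw":0},{"tx":2,"ty":-4,"tz":6,"rx":0,"ry":0,"rz":-2,"jaw":0},{"tx":2,"ty":-4,"tz":6,"rx":0,"ry":0,"rz":-3,"jaw":0},{"tx":2,"ty":-4,"tz":6,"rx":0,"ry":0,"rz":-4,"jaw":0},{"tx":2,"ty":-4,"tz":6,"rx":0,"ry":0,"rz":-4,"jaw":0},{"tx":2,"ty":-4,"tz":6,"rx":0,"ry":0,"rz":-4,"jaw":0},{"tx":1,"ty":-3,"tz":4,"rx":0,"ry":0,"rz":-4,"jaw":0},{"tx":0,"ty":-2,"tz":2,"rx":0,"ry":0,"rz":-4,"jaw":0}]';for i in 1; do python3 -m handwheel '[{"tx":0,"ty":0,"tz":0,"rx":0,"ry":0,"rz":-4,"jaw":0},{"tx":0,"ty":0,"tz":0,"rx":0,"ry":0,"rz":-4,"jaw":0},{"tx":0,"ty":0,"tz":0,"rx":0,"ry":0,"rz":-4,"jaw":0},{"tx":0,"ty":0,"tz":0,"rx":0,"ry":0,"rz":-4,"jaw":0},{"tx":0,"ty":0,"tz":0,"rx":0,"ry":0,"rz":-4,"jaw":0},{"tx":0,"ty":0,"tz":0,"rx":0,"ry":0,"rz":-4,"jaw":0},{"tx":0,"ty":0,"tz":0,"rx":0,"ry":0,"rz":-4,"jaw":0},{"tx":0,"ty":0,"tz":0,"rx":0,"ry":0,"rz":-4,"jaw":0}]'; done; python3 -m handwheel '[{"tx":0,"ty":0,"tz":0,"rx":0,"ry":0,"rz":-4,"jaw":0},{"tx":0,"ty":0,"tz":0,"rx":0,"ry":0,"rz":-4,"jaw":0},{"tx":0,"ty":0,"tz":0,"rx":0,"ry":0,"rz":-4,"jaw":0},{"tx":0,"ty":0,"tz":0,"rx":0,"ry":0,"rz":-4,"jaw":0},{"tx":0,"ty":0,"tz":0,"rx":0,"ry":0,"rz":-4,"jaw":0},{"tx":0,"ty":0,"tz":0,"rx":0,"ry":0,"rz":-4,"jaw":0},{"tx":0,"ty":0,"tz":0,"rx":0,"ry":0,"rz":-4,"jaw":0},{"tx":0,"ty":0,"tz":0,"rx":0,"ry":0,"rz":-3,"jaw":0}]';python3 -m handwheel '[{"tx":0,"ty":0,"tz":0,"rx":0,"ry":0,"rz":-2,"jaw":0},{"tx":0,"ty":0,"tz":0,"rx":0,"ry":0,"rz":-0.3,"jaw":0},{"tx":0,"ty":0,"tz":0,"rx":0,"ry":0,"rz":0,"jaw":0},{"tx":0,"ty":0,"tz":0,"rx":0,"ry":0,"rz":0,"jaw":0},{"tx":0,"ty":0,"tz":0,"rx":0,"ry":0,"rz":0,"jaw":0}]'
python3 - <<'E'
from h import *
np.set_printoptions(precision=4,suppress=True)
s=observe();R=s["tool_rot"];print(s["joint_pos"],s["ee_pos"],"spout deg",np.degrees(np.arctan2(R[1,0],R[0,0]))+90, "tilt",np.degrees(np.arccos(-R[2,2])))
a=capture("scene");b=capture("side");w,p=wcloud()
cv2.imwrite("pics/c11.png",np.vstack([np.hstack([cv2.resize(a["pixels"][150:330,200:440],(400,300)),cv2.resize(b["pixels"][100:280,200:440],(400,300))]),np.hstack([cv2.resize(w["pixels"],(400,300)),cv2.resize(b["pixels"],(400,300))])])[:,:,::-1])
e=s["ee_pos"]
for n,c in(("scene",a),("side",b)):
    for t,z in(("dish_spout",e[2]-.108+.022+.036),("tea_ball",e[2]-.108+.022+.024),("dish",e[2]-.108+.022),("board_front",.022),("board",0)):
        for k in place_of(c,t)[:1]: print(n,t,round(k["confidence"],2),on_z(c,*k["position"],z))
P=cloud(a).reshape(-1,3);P=P[np.isfinite(P[:,0])]
for Q in(P,p.reshape(-1,3)):
    q=Q[np.isfinite(Q[:,0])]; rim=q[(abs(np.hypot(q[:,0]-e[0],q[:,1]-e[1])-.074)<.007)&(abs(q[:,2]-e[2]+.055)<.025)]
    if len(rim)>50: print("rim plane",np.linalg.lstsq(np.c_[rim[:,:2]-e[:2],np.ones(len(rim))],rim[:,2],rcond=None)[0],len(rim))
E
```

```text
time_s: 18.38
ee_pos: [0.5487, -0.1644, 0.2081]
tool_rot: [[-0.855, 0.518, -0.006], [0.518, 0.855, 0.0], [0.005, -0.003, -1.0]]
force: [1.0, -0.5, -3.9]
width: 0.0131
grasp_force: 58.5
time_s: 19.38
ee_pos: [0.5485, -0.1641, 0.2079]
tool_rot: [[-0.451, 0.893, -0.005], [0.893, 0.451, 0.004], [0.006, -0.002, -1.0]]
force: [0.9, -0.8, -3.8]
width: 0.0128
grasp_force: 58.5
time_s: 20.38
ee_pos: [0.5485, -0.1641, 0.2079]
tool_rot: [[0.073, 0.997, -0.002], [0.997, -0.073, 0.006], [0.006, -0.002, -1.0]]
force: [-0.7, 0.0, -3.7]
width: 0.0127
grasp_force: 58.5
time_s: 21.0
ee_pos: [0.5483, -0.1638, 0.2074]
tool_rot: [[0.109, 0.994, -0.002], [0.994, -0.109, 0.006], [0.006, -0.003, -1.0]]
force: [0.1, 0.2, -2.9]
width: 0.0134
grasp_force: 58.5
[-22.1661  12.6533  40.2871  98.4201  -8.868   72.2868  13.8978] [ 0.5483 -0.1638  0.2074] spout deg 173.7196070695545 tilt 0.37431514708444574
scene dish_spout 0.64 [ 0.5885 -0.1357  0.1574]
scene tea_ball 0.71 [ 0.547  -0.1672  0.1454]
scene dish 0.69 [ 0.5493 -0.1632  0.1214]
scene board_front 0.73 [ 0.4357 -0.1582  0.022 ]
scene board 0.85 [ 0.5461 -0.1575  0.    ]
side dish_spout 0.92 [ 0.4591 -0.1344  0.1574]
side tea_ball 0.49 [ 0.5445 -0.1888  0.1454]
side dish 0.75 [ 0.5501 -0.1642  0.1214]
side board_front 0.71 [ 0.4364 -0.1519  0.022 ]
side board 0.96 [ 0.5515 -0.1904  0.    ]
rim plane [-0.0169  0.0047  0.1564] 721
rim plane [0.0068 0.0128 0.1547] 8290
```

View pics/c11.png

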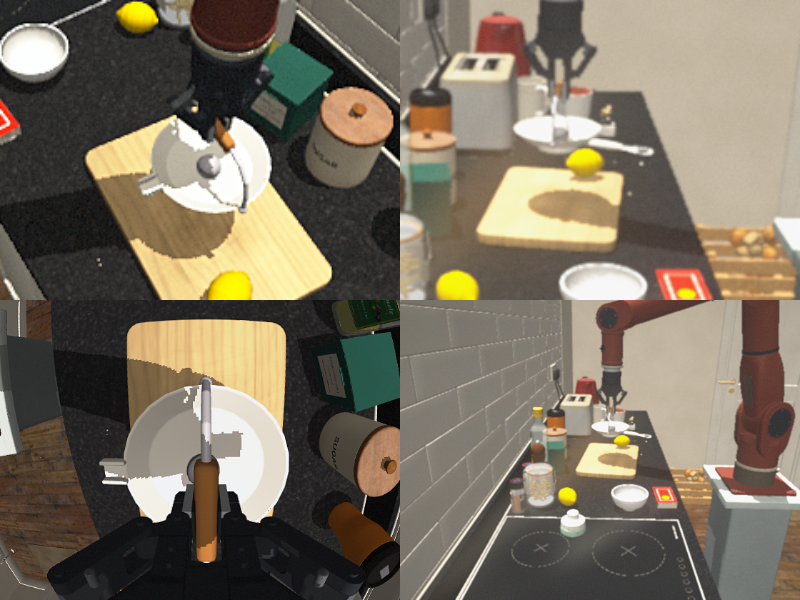

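The picture shows the spout perpendicular to the board's front edge, in line with my numbers: tool-based spout 173.7° against board normal 173.7°. The dish is level, the ball is mid-dish at (208, 166), the underside is about 99 mm above the board, and nothing else has moved. Handing in.

```bash
python3 -c "
from h import *
print(sign_off())"
```

```text
the job is handed in; nothing more can be done
None
```

The job is handed in: I poured the ball into the dish and left the empty bowl upright on the worktop, and the arm is holding the dish level about 10 cm above the middle of the board, with its spout square to the front edge and the ball in the middle.

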